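# Nest the half-moon dishes in the sprung rack

### The arm

A 6-joint arm with a two-finger parallel gripper is mounted at the origin on the work surface. World frame = base frame: x ahead of the robot, y to its left, z up, the work surface at z = 0. Lengths are in m, angles in degrees, forces in N, time in s.
With the tool pointing down it reaches from about 0.25 to 0.725 m from the base axis. Payload 9.7 kg.
Tool frame: the origin (TCP) lies midway between the tips of the shut fingers; the grasp point (between the pads) lies bot.hold_point_z behind it (bot.hold_point_z is the distance from the TCP to the grasp point, in m); z points along the fingers, y is the line along which they close (so a half turn about z gives the same grasp; the last joint's range is limited). The gripper opens to 85 mm and grips with 20 to 120 N. Pads are 22 mm wide; open, the fingers measure 114 mm over their backs; the gripper's body (76 mm by 85 mm) begins 54 mm behind the grasp point. The pads swing forward as they close: fully open they stand 13 mm farther back than shut.
Start: joints at [-70.302, 4.979, 10.078, 95.1, 0, 90], TCP at [0.185, -0.518, 0.231] pointing down, gripper open.
Joint ranges: [-179.16, 179.16], [-48.56, 103.87], [-65.8, 70.77], [-126.05, 130.52], [-82.76, 87.17], [-180, 180]. Speed limits (degrees/s): [127.2, 127.2, 147.25, 180, 180, 180].

### API

Orientations are given as [roll, pitch, yaw] about the fixed x, y, z axes, in that order (R = Rz(yaw) Ry(pitch) Rx(roll)).
In Python, from workcell import bot, camera, camera_model, ticket gives the robot as it stands.
- The arm moves only by the tool send_rows, never from a script. Its argument "targets" is text: rows parted by semicolons, each of 5 numbers parted by spaces: the shift along the tool's x, y, z in mm, then the turn about the tool's z in degrees, then the closure in counts, from 0 (fully open) to 255 (shut). A call has 1 to 20 rows; each row is the pose to reach, as a shift and turn from the pose commanded when the call began, along the tool's axes at that moment; what a row does not reach only later rows make up. A row lasts 1/8 s, in which the tool goes at most 62.5 mm and 10.7 degrees, less where a joint would pass 70% of its speed; a pose out of reach is approached as far as the arm can. A call with a gripper value outside its range is refused whole. The fingers move at their own pace and stop on an object; "newtons" is the grip in N (left out, the last holds). Time passes only in rows, so rows that repeat a pose let the fingers close. It gives the time, the measured TCP pose, the force, the opening and the grip force at its end, in the units of the state.
- bot.get_obs(): the state, without advancing time (a new reading comes with each control period).
- camera(name): name is "scene" or "top" or "wrist"; returns the picture (400x640x3 uint8, blue, green, red); there is no depth.
- camera_model(name): a dict with "K" (3x3 intrinsics, pixels), "pose" (4x4, takes a point from camera to world coordinates); the wrist camera has in their place "T_tool_cam" (4x4, takes a point from camera to tool coordinates, whose origin is the TCP and whose axes are the flange's). Camera axes: x right, y down, z forward; pixel columns grow to the right and rows downward; lengths in m; the calibration is good to about 2 mm. A picture is of the moment at which its call begins: read the wrist's pose just before it. camera_model takes no time and is no camera call.
- ticket.job_done(): hands the job in; it is judged then, once.
The state is a dict: "time": time; "q": joint angles; "qd": joint speeds; "joint_efforts": joint torques, N m; "ee_pos": TCP position; "tcp_rot": TCP orientation; "wrist_force": force on the tool from outside, world axes, zero at the start; "torque": the same for the moment, N m; "opening": finger opening in m; "grasp_force": force on a finger pad.
Only numpy, scipy, OpenCV 4.12 (cv2) and the standard library are available. Lean on these libraries where they do the work, as an engineer would, in place of code of your own. Each camera call takes 0.05 s, during which the arm holds its last target. There are 200 camera calls.

### The job

Nest the two loose half-moon steel dishes in the one that is fixed in the rack: turn each so that its outline matches the dish below, set it in with its lug above the lug below, and push it down past the two sprung clips until it sits fully home, one and then the other on top of it. Leave the dishes upright and level, let go, and leave everything else on the table where it is.

Things in the scene. Friction and masses are not known exactly. Their poses are not given: they have to be found in the camera images.
- rack: fixed rack: white plate 135 x 176 x 10 mm with a half-moon dish like the loose ones fixed on it. Origin: centre of the plate's underside, z up, below the fixed dish's origin; axes as the dish's (lug at -x). The fixed dish's underside is 10 mm above the rack's origin. Two sprung steel clips stand at the dish's ends, 34 mm wide, x = -12 mm, y = +-75 mm, tops 91 mm above the origin
- home_1 (a point): where the origin of the first nested dish lies when fully home (24 mm above the rack's origin), on the fixed dish's inner floor, axes along the rack's; sideways play about 2 mm. On its way down it meets the clips about 28 mm above home and snaps past them about 16 mm above home
- home_2 (a point): the same for the second dish, on the first one's inner floor, 38 mm above the rack's origin. It meets the clips about 14 mm above home; in the last 2 mm they close over its rim
- clip_left_head (a point): inner face of the round head of the clip at +y (67 mm from the rack's middle, 88 mm above the rack's origin); the other is its mirror image at -y. The clips reach 3 mm over the rims and yield outward. A dish let go rests on them, proud; it takes a push of about 6 to 10 N on its inner floor, at y = 0, x about -6 mm, to drive it home; pushed over 10 mm off it tips
- rack_lug (a point): centre of the free part of the fixed dish's grip lug: 54 mm towards -x from the rack's origin, 52 mm above it
- dish_a: loose steel half-moon dish, same as the other and the rack's; 0.17 to 0.34 kg, 46 mm high, upright, any yaw. Origin: centre of the underside, z up. Rim: straight side 140 mm long at x = -42 mm, ends y = +-70 mm, bowed side out to x = +48 mm. Walls 2.2 mm, flaring 16 degrees. Flat inner floor 14 mm above the underside, x -30 to +20, y +-42 mm. Black grip lug mid straight side
- dish_a_lug (a point): centre of the free part of this dish's grip lug, 54 mm towards -x from its origin, 42 mm above its underside. The lug is a solid level block 24 mm wide (along y), 8 mm thick, x -66 to -42 mm, its underside 38 mm above the dish's underside
- dish_b: loose steel half-moon dish, same as the other and the rack's; 0.17 to 0.34 kg, 46 mm high, upright, any yaw. Origin: centre of the underside, z up. Rim: straight side 140 mm long at x = -42 mm, ends y = +-70 mm, bowed side out to x = +48 mm. Walls 2.2 mm, flaring 16 degrees. Flat inner floor 14 mm above the underside, x -30 to +20, y +-42 mm. Black grip lug mid straight side
- dish_b_lug (a point): centre of the free part of this dish's grip lug, 54 mm towards -x from its origin, 42 mm above its underside. The lug is a solid level block 24 mm wide (along y), 8 mm thick, x -66 to -42 mm, its underside 38 mm above the dish's underside
- oblong_dish: decoy: a steel dish with a rectangular outline 124 x 76 mm, 46 mm high, with a similar black lug on a long side; leave alone. Origin: centre of its underside
- apple: green apple, 74 mm across, 62 mm high, standing; leave alone
- bowl: white china bowl, 96 mm across, 45 mm high; leave alone
- spice_jar: glass spice jar, 48 mm across, 85 mm high; leave alone
- spoon: spoon with black handle, 150 mm long, lying flat; leave alone
- pepper_mill: wooden pepper mill, 52 mm across, 105 mm high; leave alone
Not all that is in view belongs to the job. Leave any blue look-alike of the dish_b alone.

How it is judged (in metres and radians):
On the way:
1. one of the loose dishes is fully home in the rack's dish (((z of dish_a in the frame of rack between 0.021 and 0.027 m and horizontal distance between dish_a and rack below 0.005 m and horizontal distance between dish_a_lug and rack_lug below 0.007 m and angle between dish_a's own z axis and vertical below 0.06 rad) or (z of dish_b in the frame of rack between 0.021 and 0.027 m and horizontal distance between dish_b and rack below 0.005 m and horizontal distance between dish_b_lug and rack_lug below 0.007 m and angle between dish_b's own z axis and vertical below 0.06 rad))), for 0.2 s.
At the end, for the whole second after the job is handed in: Both loose dishes are nested at rest in the rack, either one first: undersides 24 and 38 mm above the rack's origin, each within 3 mm, level within 0.06 rad, each dish's origin within 5 mm sideways of the rack's and its lug within 7 mm sideways of the fixed dish's lug ((((z of dish_a in the frame of rack between 0.021 and 0.027 m and horizontal distance between dish_a and rack below 0.005 m and horizontal distance between dish_a_lug and rack_lug below 0.007 m and angle between dish_a's own z axis and vertical below 0.06 rad) and (z of dish_b in the frame of rack between 0.035 and 0.041 m and horizontal distance between dish_b and rack below 0.005 m and horizontal distance between dish_b_lug and rack_lug below 0.007 m and angle between dish_b's own z axis and vertical below 0.06 rad)) or ((z of dish_b in the frame of rack between 0.021 and 0.027 m and horizontal distance between dish_b and rack below 0.005 m and horizontal distance between dish_b_lug and rack_lug below 0.007 m and angle between dish_b's own z axis and vertical below 0.06 rad) and (z of dish_a in the frame of rack between 0.035 and 0.041 m and horizontal distance between dish_a and rack below 0.005 m and horizontal distance between dish_a_lug and rack_lug below 0.007 m and angle between dish_a's own z axis and vertical below 0.06 rad))) and linear speed of each of dish_a, dish_b below 0.02 m/s); the robot touches nothing.
It fails at once if the oblong dish, bowl, apple, jar, spoon or mill is moved by more than 30 mm (distance of any of oblong_dish, apple, bowl, spice_jar, spoon, pepper_mill from where it was at the start of the episode above 0.03 m).
It also fails if it takes over 67 s, if anything falls off the work surface, if the arm or the gripper's body presses on something with over 40 N, if the wrist force passes 120 N, or if a joint passes its speed limit or range.

## Working session

There is one attempt and no reset: what is moved stays moved. The work goes in short steps, Python scripts to look and compute and a tool call to move; the robot and the scene stay as the last step left them, time stands still between calls to the robot, and variables do not carry over. Pictures are saved under pics/ and viewed, at most 10 in all, crops included, and the job is handed in when it is done.

Besides the shell and the picture viewer there is one more tool, called after "Emit:" by a JSON object that holds its "api" and its "payload", one argument or row to a line. send_rows: Moves the arm, as the interface text tells. Its arguments: {"type":"object","properties":{"targets":{"type":"string"},"newtons":{"type":"number"}},"required":["targets"]}

```bash
mkdir -p pics; python3 - <<'E'
from workcell import bot,camera,camera_model
import cv2,numpy as np
for n in("top","scene"):
    cv2.imwrite(f"pics/{n}0.png",camera(n)); m=camera_model(n); print(n,np.round(m["K"],1).tolist(),np.round(m["pose"],3).tolist())
print(np.round(camera_model("wrist")["T_tool_cam"],3).tolist(),np.round(camera_model("wrist")["K"],1).tolist())
print(bot.hold_point_z,bot.get_obs())
E
```

```text
top [[449.1, 0.0, 315.6], [0.0, 449.1, 195.6], [0.0, 0.0, 1.0]] [[0.029, -0.995, 0.098, 0.402], [-1.0, -0.028, 0.009, -0.066], [-0.006, -0.098, -0.995, 1.353], [0.0, 0.0, 0.0, 1.0]]
scene [[426.4, 0.0, 323.1], [0.0, 426.4, 199.1], [0.0, 0.0, 1.0]] [[-0.873, 0.414, -0.257, 0.857], [0.488, 0.731, -0.477, 0.517], [-0.01, -0.542, -0.84, 1.117], [0.0, 0.0, 0.0, 1.0]]
[[0.0, -0.964, -0.264, 0.068], [1.0, 0.0, -0.001, 0.0], [0.001, -0.264, 0.964, -0.143], [0.0, 0.0, 0.0, 1.0]] [[306.9, 0.0, 324.0], [0.0, 306.9, 200.0], [0.0, 0.0, 1.0]]
0.0187 {'time': 0.1, 'q': array([-7.02986111e+01,  5.00836156e+00,  1.00385402e+01,  9.50995128e+01,
        1.18707463e-03,  9.00006230e+01]), 'qd': array([-0.02943024, -0.08827739,  0.00435819,  0.01905423, -0.07894744,
        0.00205803]), 'joint_efforts': array([-6.18829799e-04, -5.21561015e+01,  4.65654302e+01,  1.59352395e-02,
       -6.52205790e-05, -1.02400563e-05]), 'ee_pos': array([ 0.1853505 , -0.51760683,  0.23064594]), 'tcp_rot': array([-1.79930666e+02, -1.18631981e-03,  1.97007644e+01]), 'wrist_force': array([-0.17094975,  0.08419983,  0.2998662 ]), 'torque': array([ 0.00418656, -0.0119275 ,  0.03081784]), 'grasp_force': 0.0, 'opening': 0.08540480432300576}
```

View pics/top0.png

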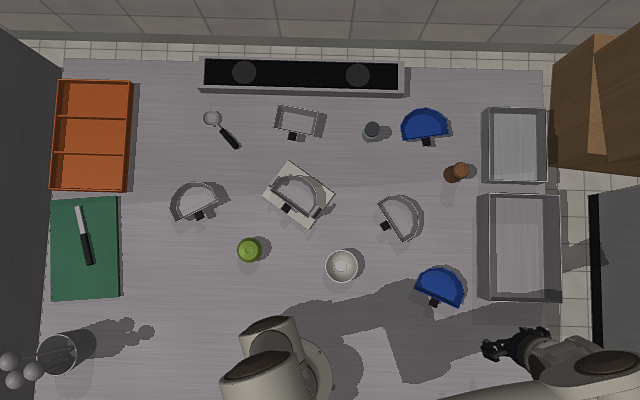

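View pics/scene0.png

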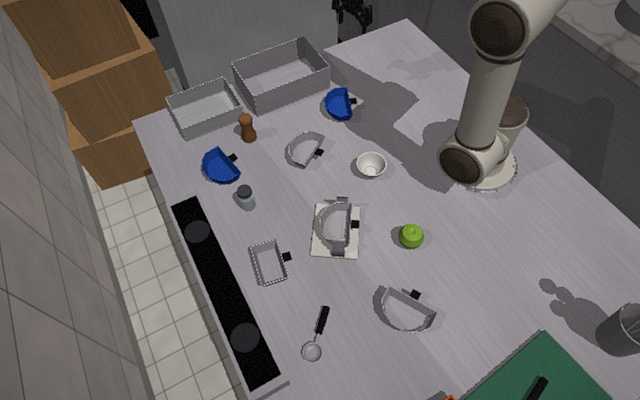

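The top picture shows grey half-moon dishes at (198,203) and (402,217), and the rack with its fixed dish at (298,196). The oblong decoy is at (299,122), and blue look-alikes are at (425,125) and (440,287). The two grey half-moons fit dish_a and dish_b in colour and outline, so I'll confirm them in an enlarged crop.

```bash
python3 - <<'E'
import cv2,numpy as np
im=cv2.imread("pics/top0.png")
a=[cv2.resize(im[y-40:y+40,x-44:x+44],None,fx=4.5,fy=4.5,interpolation=cv2.INTER_CUBIC)[:, :396] for x,y in((198,203),(402,217))]
r=cv2.resize(im[155:235,254:342],None,fx=4.5,fy=4.5,interpolation=cv2.INTER_CUBIC)
cv2.imwrite("pics/c1.png",np.hstack(a)[:, :800]); 
c=np.zeros((600,800,3),np.uint8)
for k,(x,y) in enumerate(((198,203),(402,217),(298,196))):
    t=cv2.resize(im[y-37:y+38,x-50:x+50],None,fx=4,fy=4,interpolation=cv2.INTER_CUBIC)
    c[300*(k//2):300*(k//2)+300,400*(k%2):400*(k%2)+400]=t
cv2.imwrite("pics/c1.png",c)
E
```

```text
(no output)
```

View pics/c1.png

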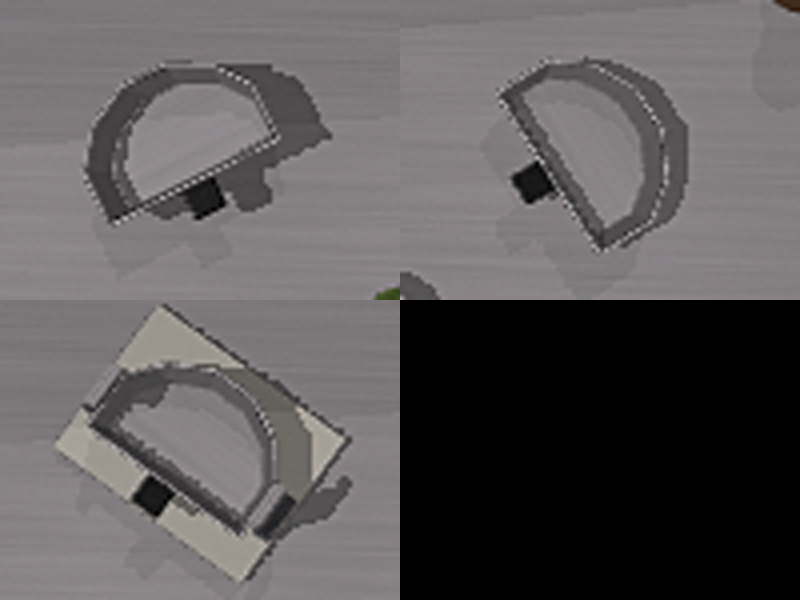

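The crop shows D1 (left, lug at px 199.5,216) and D2 (right, lug at px 385,225.5). Both are grey steel half-moons, each with its lug on the straight side, so they are the loose ones. The rack is the one below, with two clips. Next I'll fit poses.

```bash
cat > h.py <<'E'
import numpy as np
from scipy.optimize import least_squares
from scipy.spatial.transform import Rotation as R
from workcell import bot,camera,camera_model
def proj(P,K,T): c=(np.asarray(P)-T[:3,3])@T[:3,:3]; c=c@np.array(K).T; return c[:,:2]/c[:,2:]
def fit(pts,uv,K,T,z0,x0):
    pts=np.array(pts,float)
    def w(p):
        c,s=np.cos(p[2]),np.sin(p[2]); return np.c_[p[0]+c*pts[:,0]-s*pts[:,1],p[1]+s*pts[:,0]+c*pts[:,1],pts[:,2]+z0]
    r=least_squares(lambda p:(proj(w(p),K,T)-uv).ravel(),x0)
    return r.x,np.round(r.fun,1)
def wristT(o): 
    T=np.eye(4);T[:3,:3]=R.from_euler('xyz',o['tcp_rot'],degrees=True).as_matrix();T[:3,3]=o['ee_pos']; return T@camera_model("wrist")["T_tool_cam"]
def lug(p,d=-.054): return np.array([p[0]+np.cos(p[2])*d,p[1]+np.sin(p[2])*d])
def delta(xy,z,yaw):   # tool-axes shift (mm) and turn (deg) from now
    o=bot.get_obs(); M=R.from_euler('xyz',o['tcp_rot'],degrees=True).as_matrix()
    d=M.T@(np.array([*xy,z])-o['ee_pos'])*1e3; t=-((yaw-o['tcp_rot'][2]+180)%360-180)
    return np.round(d,1),round(t,1)
E
python3 - <<'E'
from h import *
m=camera_model("top");K,T=m["K"],m["pose"]
D=[(-.042,.07,.046),(-.042,-.07,.046),(-.054,0,.046)]
def run(n,x,y,c,pts,z0):
    uv=np.array([(x-50+a/4,y-37+b/4) for a,b in c])
    for x0 in [(.4,0,a) for a in(0,2,-2)]:
        p,f=fit(pts,uv,K,T,z0,x0)
        if abs(f).max()<4: break
    print(n,p.round(4),np.degrees(p[2]).round(1),f,"lug",lug(p).round(4))
run("D1",198,203,[(112,221),(278,137),(206,199)],D,0)
run("D2",402,217,[(100,95),(202,250),(133,182)],D,0)
run("rack",298,196,[(92,125),(241,231),(153,195)],D,.010)
run("plate",298,196,[(162,5),(350,137),(243,280),(56,143)],[(.0675,.088,.01),(.0675,-.088,.01),(-.0675,-.088,.01),(-.0675,.088,.01)],0)
E
```

```text
D1 [0.5128 0.3105 0.5022] 28.8 [-0.5  0.9  1.2  0.  -0.6 -0.9] lug [0.4654 0.2845]
D2 [ 0.4809 -0.3055 -0.9723] -55.7 [-0.9 -0.9  0.3  1.   0.7 -0.2] lug [ 0.4505 -0.2608]
rack [ 0.5394 -0.0021 -0.5898] -33.8 [-1.3 -0.4  0.7  1.   0.6 -0.6] lug [0.4946 0.028 ]
plate [ 0.5379 -0.0028 -0.6024] -34.5 [-0.  -1.   0.   0.   0.2  0.6 -0.2  0.3] lug [0.4934 0.0278]
```

```bash
python3 - <<'E'
from h import *
print(delta(lug((.4809,-.3055,-.9723),-.056),.15,124.3))
E
```

```text
(array([ 335.6, -154.2,   80.8]), np.float64(-104.6))
```

Emit:
{"api": "send_rows", "payload": {
  "targets": "336 -154 81 -105 0;336 -154 81 -105 0;336 -154 81 -105 0;336 -154 81 -105 0;336 -154 81 -105 0;336 -154 81 -105 0;336 -154 81 -105 0;336 -154 81 -105 0;336 -154 81 -105 0;336 -154 81 -105 0;336 -154 81 -105 0",
  "newtons": 100
}}

```text
time: 1.48
ee_pos: [0.4497, -0.2595, 0.15]
tcp_rot: [-180.0, -0.0, 124.6]
wrist_force: [0.4, -0.6, -0.5]
opening: 0.0855
grasp_force: 0.0
```

```bash
python3 - <<'E'
from h import *
import cv2,json
o=bot.get_obs(); im=camera("wrist"); cv2.imwrite("pics/w1.png",im); print(o)
T=wristT(o); np.save("T1.npy",T)
P=np.array([(-.042,.07,.046),(-.042,-.07,.046),(-.054,0,.046)]); a=-.9723
Rz=R.from_euler('z',a).as_matrix(); print(proj(P@Rz.T+[.4809,-.3055,0],camera_model("wrist")["K"],T).round(1))
E
```

```text
{'time': 1.475, 'q': array([-2.99845569e+01, -8.23813806e-02, -4.15503281e+00,  8.59622246e+01,
       -3.93189014e-04,  2.53728270e+01]), 'qd': array([-0.16926091,  0.06068594,  0.09869777, -0.04757058,  0.0549211 ,
        4.59797979]), 'joint_efforts': array([ 5.15356637e-02, -4.70062459e+01,  4.70943153e+01,  7.26942249e-03,
        7.94338557e-04, -1.24978121e+00]), 'ee_pos': array([ 0.44969936, -0.25947472,  0.14996262]), 'tcp_rot': array([-1.79984700e+02, -3.13433540e-02,  1.24642612e+02]), 'wrist_force': array([ 0.36743719, -0.58549849, -0.48696945]), 'torque': array([-0.00025769,  0.00457461, -0.0334313 ]), 'grasp_force': 0.0, 'opening': 0.0854705180686788}
[[405.5 215. ]
 [240.  214. ]
 [322.9 200.8]]
```

View pics/w1.png

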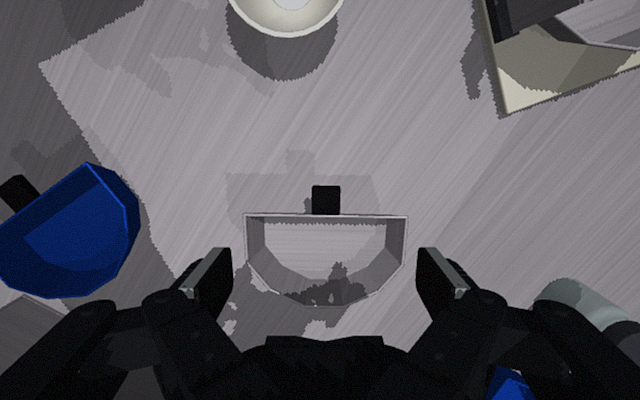

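The wrist view shows D2's rim corners at (244,214) and (407,214.5) and its lug centred on column 326.5. I'll fit this for the grasp.

```bash
python3 - <<'E'
from h import *
K=camera_model("wrist")["K"]
p,f=fit([(-.042,.07,.046),(-.042,-.07,.046),(-.042,0,.046)],np.array([(407,214.5),(244,214),(326,214)]),K,np.load("T1.npy"),0,(.48,-.305,-.97))
print(p,np.degrees(p[2]),f)
yaw=np.degrees(p[2])+180
o=bot.get_obs(); print(o['ee_pos'],o['tcp_rot'])
print(delta(lug(p,-.055),.023,yaw))
E
```

```text
[ 0.48287253 -0.30384234 -0.96945192] -55.545503284473924 [ 1.4 -0.  -1.1 -0.  -0.3  0.2]
[ 0.44969966 -0.25950631  0.15000007] [-1.79987718e+02 -2.88529759e-02  1.24512986e+02]
(array([ -0.4,   2.3, 127. ]), np.float64(0.1))
```

Emit:
{"api": "send_rows", "payload": {
  "targets": "0 2 60 0 0;0 2 110 0 0;0 2 128 0 0;0 2 128 0 120;0 2 128 0 255;0 2 128 0 255;0 2 128 0 255;0 2 128 0 255;0 2 128 0 255;0 2 128 0 255",
  "newtons": 110
}}

```text
time: 2.78
ee_pos: [0.4522, -0.259, 0.024]
tcp_rot: [179.9, 0.1, 124.7]
wrist_force: [-2.6, 1.1, 6.6]
opening: 0.0214
grasp_force: 107.1
```

Emit:
{"api": "send_rows", "payload": {
  "targets": "0 0 -10 0 255;0 0 -40 0 255;0 0 -90 0 255;0 0 -150 0 255;0 0 -176 0 255;0 0 -176 0 255;0 0 -176 0 255"
}}

```text
time: 3.65
ee_pos: [0.451, -0.2582, 0.1967]
tcp_rot: [-179.9, -0.1, 124.7]
wrist_force: [-0.3, 0.4, -3.5]
opening: 0.0216
grasp_force: 108.0
```

```bash
python3 - <<'E'
from h import *
import cv2
o=bot.get_obs(); im=camera("wrist"); cv2.imwrite("pics/w2.png",im); print(o['wrist_force'],o['torque'])
rk=(.5387,-.0025,np.radians(-34.2)); print(delta(lug(rk,-.0545),.2,145.8))
E
```

```text
[-0.31401647  0.39359992 -3.48947584] [ 0.0980397   0.07793492 -0.02997522]
(array([211. , 198.1,  -3.3]), np.float64(-21.1))
```

View pics/w2.png

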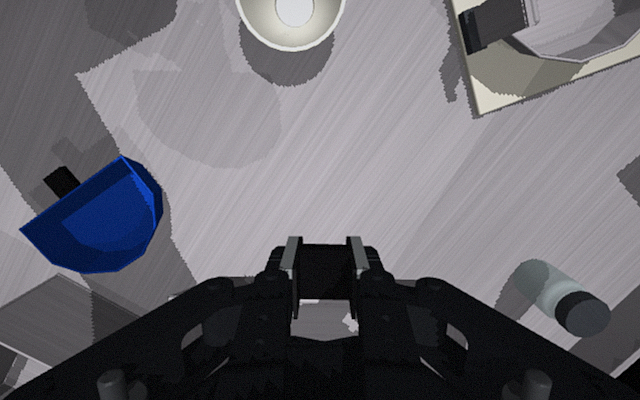

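The lug is held squarely between the pads and the dish hangs clear of the table. Moving over the rack.

Emit:
{"api": "send_rows", "payload": {
  "targets": "50 47 0 -10 255;100 94 0 -21 255;150 141 0 -21 255;190 178 0 -21 255;211 198 36 -21 255;211 198 36 -21 255;211 198 36 -21 255;211 198 36 -21 255"
}}

```text
time: 4.7
ee_pos: [0.4943, 0.0268, 0.1627]
tcp_rot: [180.0, 0.0, 145.6]
wrist_force: [0.3, -0.1, -2.5]
opening: 0.0216
grasp_force: 108.9
```

```bash
python3 - <<'E'
from h import *
import cv2
o=bot.get_obs(); im=camera("wrist"); im2=camera("scene"); np.save("T3.npy",wristT(o)); print(o['ee_pos'],o['tcp_rot'])
c=np.vstack([cv2.resize(im[:260],(640,260)),cv2.resize(im2[180:270,270:430],(570,320),interpolation=cv2.INTER_CUBIC)[:, :570] if 0 else cv2.copyMakeBorder(cv2.resize(im2[180:270,270:430],(570,320),interpolation=cv2.INTER_CUBIC),0,0,0,70,0)])
cv2.imwrite("pics/w3.png",c)
E
```

```text
[0.49428643 0.02682952 0.16274556] [1.79984839e+02 3.19107966e-02 1.45616615e+02]
```

View pics/w3.png

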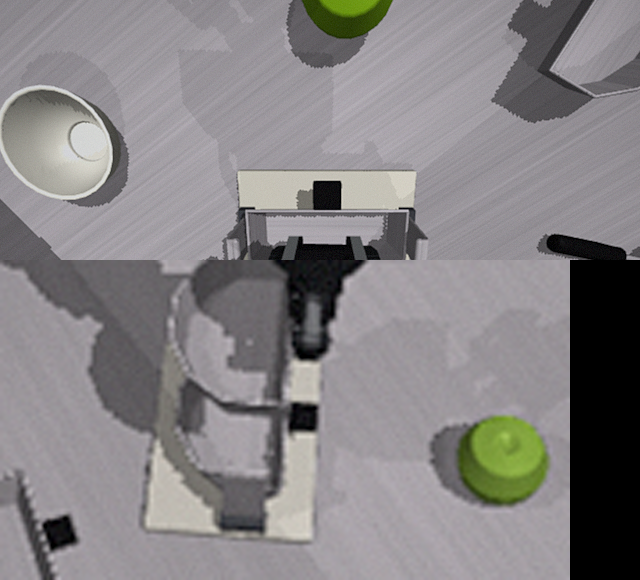

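The wrist view shows the rack plate's front corners at (238,171) and (416,171), the fixed rim corners at about (246,209) and (410,209), and the fixed lug centred at column 327.5. The scene view shows the held dish level.

```bash
python3 - <<'E'
from h import *
K=camera_model("wrist")["K"]
p,f=fit([(-.0675,.088,.01),(-.0675,-.088,.01),(-.042,.07,.056),(-.042,-.07,.056),(-.042,0,.056)],np.array([(416,171),(238,171),(410,209),(246,209),(327.5,209)]),K,np.load("T3.npy"),0,(.54,0,-.6))
print(p,np.degrees(p[2]),f)
for z in (.105,.078): print(delta(lug(p,-.0545),z,np.degrees(p[2])+180))
E
```

```text
[ 5.39723711e-01  5.31975195e-04 -5.99770993e-01] -34.36434656133175 [ 1.5 -0.6 -1.2 -0.5 -0.1  0.4 -0.5  0.4  0.2  0.4]
(array([ 2.3,  3.8, 57.9]), np.float64(-0.0))
(array([ 2.3,  3.8, 84.9]), np.float64(-0.0))
```

Emit:
{"api": "send_rows", "payload": {
  "targets": "2 3 20 0 255;2 3 40 0 255;2 3 60 0 255;2 3 72 0 255;2 3 80 0 255;2 3 84 0 255;2 3 86 0 255;2 3 86 0 255"
}}

```text
time: 5.8
ee_pos: [0.4945, 0.0311, 0.0769]
tcp_rot: [180.0, 0.1, 145.7]
wrist_force: [-1.2, -3.0, -0.7]
opening: 0.0217
grasp_force: 109.3
```

```bash
python3 - <<'E'
from h import *
import cv2
o=bot.get_obs(); im=camera("wrist"); im2=camera("scene"); np.save("T4.npy",wristT(o)); print(o['ee_pos'],o['wrist_force'],o['torque'])
b=cv2.resize(im2[190:270,290:390],(400,320),interpolation=cv2.INTER_CUBIC)
cv2.imwrite("pics/w4.png",np.vstack([im[:270],cv2.copyMakeBorder(b,0,0,0,240,0)]))
E
```

```text
[0.49446658 0.03111879 0.07685351] [-1.23195563 -3.03301615 -0.67185132] [-0.45214929  0.28912565 -0.03807888]
```

View pics/w4.png

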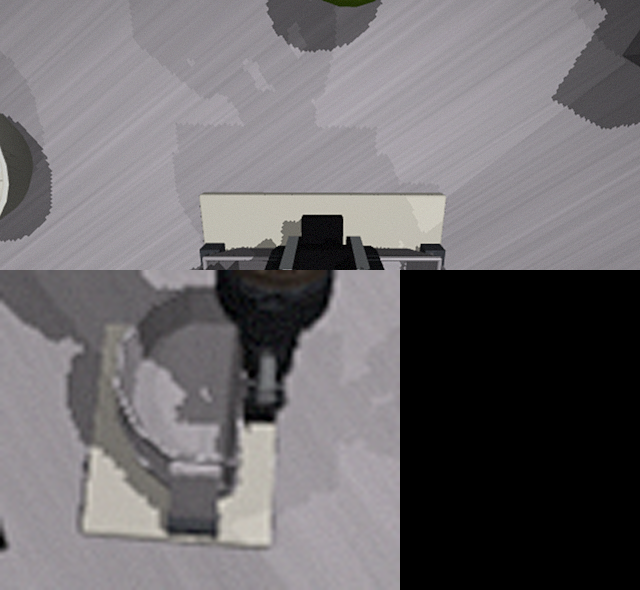

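The plate corners are now at (201,194) and (446,194), and the side force is −3 N along tool y, so I overshot by about 1 mm in y. I'll correct that, touch down and release.

Emit:
{"api": "send_rows", "payload": {
  "targets": "0 -1.5 0 0 255;0 -1.5 1 0 255;0 -1.5 2 0 255;0 -1.5 2 0 255"
}}

```text
time: 6.4
ee_pos: [0.4937, 0.0302, 0.0746]
tcp_rot: [180.0, 0.0, 145.7]
wrist_force: [1.8, -0.6, 4.0]
opening: 0.0214
grasp_force: 109.6
```

Emit:
{"api": "send_rows", "payload": {
  "targets": "0 0 0 0 120;0 0 0 0 0;0 0 0 0 0;0 0 0 0 0;0 0 -60 0 0;0 0 -90 0 100;0 0 -90 0 255;-25 0 -90 0 255;-48 0 -90 0 255;-48 0 -90 0 255;-48 0 -90 0 255"
}}

```text
time: 7.78
ee_pos: [0.5323, 0.0032, 0.1633]
tcp_rot: [-179.9, -0.1, 145.7]
wrist_force: [0.7, -0.6, -0.1]
opening: 0.0001
grasp_force: 0.0
```

```bash
python3 - <<'E'
from h import *
import cv2
o=bot.get_obs(); im=camera("wrist"); im2=camera("scene"); np.save("T5.npy",wristT(o)); print(o['ee_pos'],o['wrist_force'],o['torque'])
b=cv2.resize(im2[190:270,290:390],(320,256),interpolation=cv2.INTER_CUBIC)
cv2.imwrite("pics/w5.png",np.vstack([im[:340],cv2.copyMakeBorder(b,0,0,0,320,0)]))
E
```

```text
[0.53227681 0.00322968 0.16334982] [ 0.68676085 -0.5861992  -0.14453232] [-0.02344721  0.02407131 -0.00529686]
```

View pics/w5.png

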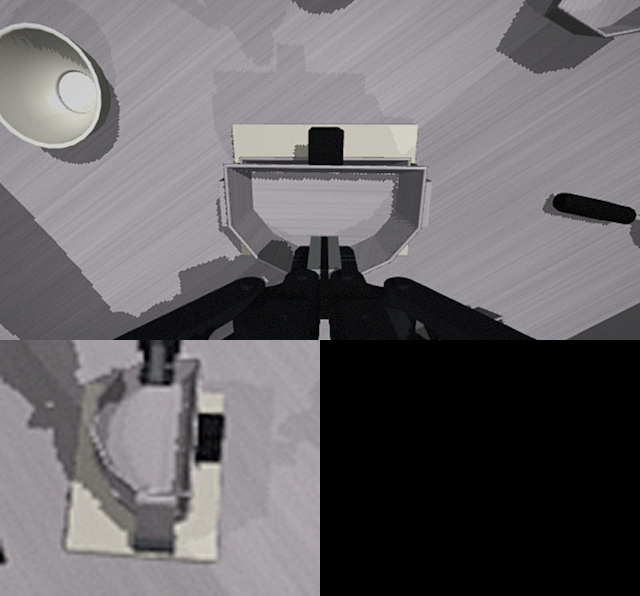

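The dish rests level on the clips, with rim corners at (226,166) and (427,166), and the shut fingers are over its middle. Pushing down.

Emit:
{"api": "send_rows", "payload": {
  "targets": "0 0 50 0 255;0 0 85 0 255;0 0 96 0 255;0 0 101 0 255;0 0 106 0 255;0 0 110 0 255;0 0 113 0 255"
}}

```text
time: 8.75
ee_pos: [0.5337, 0.0031, 0.0524]
tcp_rot: [179.9, 0.1, 145.7]
wrist_force: [-0.4, 0.4, -0.6]
opening: 0.0001
grasp_force: 0.0
```

Emit:
{"api": "send_rows", "payload": {
  "targets": "0 0 4 0 255;0 0 8 0 255;0 0 11 0 255;0 0 13 0 255;0 0 14 0 255;0 0 15 0 255;0 0 16 0 255;0 0 16 0 255"
}}

```text
time: 9.75
ee_pos: [0.533, 0.0031, 0.038]
tcp_rot: [180.0, 0.1, 145.7]
wrist_force: [-10.9, 0.3, 23.2]
opening: 0.0003
grasp_force: 11.5
```

Seated: TCP at 0.038 with 23 N. Lifting, then on to D1.

Emit:
{"api": "send_rows", "payload": {
  "targets": "0 0 -20 0 255;0 0 -70 0 255;0 0 -125 0 100;0 0 -125 0 0"
}}

```text
time: 10.25
ee_pos: [0.535, 0.0031, 0.1651]
tcp_rot: [179.8, 0.4, 145.7]
wrist_force: [-0.1, 0.1, -1.3]
opening: 0.0362
grasp_force: 0.0
```

```bash
python3 - <<'E'
from h import *
import cv2
o=bot.get_obs(); cv2.imwrite("pics/w6.png",camera("wrist"));cv2.imwrite("pics/s6.png",camera("scene")); np.save("T6.npy",wristT(o)); print(o['ee_pos'],o['tcp_rot'])
print(delta(lug((.5128,.3105,.5022),-.056),.15,208.8))
E
```

```text
[0.53495099 0.00308166 0.16513277] [179.75615629   0.35249981 145.69860702]
(array([215.5, 192.5,  10.5]), np.float64(-63.1))
```

Emit:
{"api": "send_rows", "payload": {
  "targets": "50 45 0 -15 0;100 90 0 -30 0;150 135 5 -45 0;215 192 12 -63 0;215 192 12 -63 0;215 192 12 -63 0;215 192 12 -63 0;215 192 12 -63 0;215 192 12 -63 0"
}}

```text
time: 11.48
ee_pos: [0.4637, 0.2823, 0.1481]
tcp_rot: [180.0, -0.0, -151.5]
wrist_force: [0.7, -0.7, -0.9]
opening: 0.0852
grasp_force: 0.0
```

```bash
python3 - <<'E'
from h import *
import cv2
o=bot.get_obs(); im=camera("wrist"); np.save("T7.npy",wristT(o)); print(o['ee_pos'],o['tcp_rot'],o['qd'].round(1))
s=cv2.imread("pics/s6.png"); w=cv2.imread("pics/w6.png")
b=np.hstack([cv2.resize(w[90:290,190:470],(448,320)),cv2.resize(s[200:264,295:365],(350,320),interpolation=cv2.INTER_CUBIC)])
c=np.vstack([cv2.copyMakeBorder(im[130:400],0,0,0,158,0),b]); cv2.imwrite("pics/w7.png",c); print(c.shape)
E
```

```text
[0.46372189 0.28227991 0.14808431] [ 1.79999888e+02 -1.48628947e-02 -1.51472097e+02] [ 0.  -0.   0.2  0.  -0.  -0.4]
(590, 798, 3)
```

View pics/w7.png

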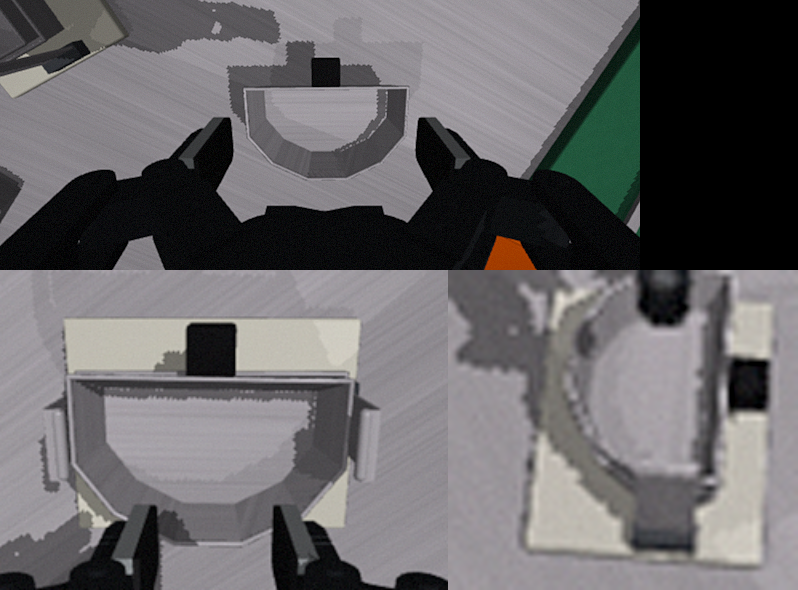

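The first dish is nested with its outline concentric and the clips sprung back. D1's rim corners are at (245,217) and (409,217.5), with the lug at column 326.

```bash
python3 - <<'E'
from h import *
K=camera_model("wrist")["K"]
p,f=fit([(-.042,.07,.046),(-.042,-.07,.046),(-.042,0,.046)],np.array([(409,217.5),(245,217),(327,217)]),K,np.load("T7.npy"),0,(.51,.31,.5))
print(p,np.degrees(p[2]),f,delta(lug(p,-.055),.022,np.degrees(p[2])+180))
E
```

```text
[0.5136665  0.31220892 0.494652  ] 28.341472048308024 [ 1.2 -0.  -1.2 -0.   0.   0.2] (array([ -3.1,   2.6, 126.2]), np.float64(0.2))
```

Emit:
{"api": "send_rows", "payload": {
  "targets": "-3 2 60 0 0;-3 2 108 0 0;-3 2 126 0 0;-3 2 126 0 120;-3 2 126 0 255;-3 2 126 0 255;-3 2 126 0 255;-3 2 126 0 255;-3 2 126 0 255;-3 2 126 0 255"
}}

```text
time: 12.78
ee_pos: [0.4661, 0.2864, 0.024]
tcp_rot: [-180.0, 0.1, -151.3]
wrist_force: [-1.3, -1.6, 5.9]
opening: 0.0217
grasp_force: 107.4
```

Emit:
{"api": "send_rows", "payload": {
  "targets": "0 0 -10 0 255;0 0 -40 0 255;0 0 -90 0 255;0 0 -140 0 255;0 0 -152 0 255;0 0 -152 0 255"
}}

```text
time: 13.52
ee_pos: [0.4655, 0.2862, 0.1747]
tcp_rot: [180.0, 0.1, -151.3]
wrist_force: [-0.5, 0.2, -2.5]
opening: 0.0216
grasp_force: 108.0
```

```bash
python3 - <<'E'
from h import *
print(delta((.4937,.0302),.16,145.7))
E
```

```text
(array([  98.2, -238.1,   14.5]), np.float64(63.0))
```

Emit:
{"api": "send_rows", "payload": {
  "targets": "20 -48 0 10 255;40 -96 0 20 255;60 -144 0 30 255;80 -195 0 40 255;98 -238 5 50 255;98 -238 14 63 255;98 -238 14 63 255;98 -238 14 63 255;98 -238 14 63 255"
}}

```text
time: 14.65
ee_pos: [0.4932, 0.0303, 0.1593]
tcp_rot: [-179.9, -0.1, 145.8]
wrist_force: [-0.4, 0.2, -2.7]
opening: 0.0212
grasp_force: 108.4
```

```bash
python3 - <<'E'
from h import *
print(delta((.4937,.0302),.0746,145.7))
E
```

```text
(array([-0.6,  0.3, 84.7]), np.float64(0.1))
```

Emit:
{"api": "send_rows", "payload": {
  "targets": "-0.5 0 30 0 255;-0.5 0 60 0 255;-0.5 0 74 0 255;-0.5 0 79 0 255;-0.5 0 82 0 255;-0.5 0 84 0 255;-0.5 0 85 0 255;-0.5 0 85 0 255"
}}

```text
time: 15.65
ee_pos: [0.4946, 0.0299, 0.0763]
tcp_rot: [179.9, 0.1, 145.7]
wrist_force: [-0.1, -0.2, 5.6]
opening: 0.0216
grasp_force: 109.2
```

Contact with no side load. Releasing, then moving over the push point.

Emit:
{"api": "send_rows", "payload": {
  "targets": "0 0 0 0 120;0 0 0 0 0;0 0 0 0 0;0 0 0 0 0;0 0 -60 0 0;0 0 -90 0 100;0 0 -90 0 255;-25 0 -90 0 255;-48 0 -90 0 255;-48 0 -90 0 255;-48 0 -90 0 255"
}}

```text
time: 17.02
ee_pos: [0.5329, 0.0031, 0.1644]
tcp_rot: [-180.0, -0.1, 145.7]
wrist_force: [-0.3, 1.2, 0.1]
opening: 0.0001
grasp_force: 0.0
```

```bash
python3 - <<'E'
from h import *
import cv2
print(bot.get_obs()['ee_pos']); cv2.imwrite("pics/w8.png",camera("wrist")); cv2.imwrite("pics/s8.png",camera("scene"))
a=[cv2.cvtColor(cv2.imread(p)[100:235,200:450],6).astype(float) for p in("pics/w5.png","pics/w8.png")]
print(cv2.phaseCorrelate(*a))
E
```

```text
[0.5329487  0.0030522  0.16438936]
((-0.19413723065449062, -0.5112383605613928), 0.7322264636299134)
```

The view matches the first placement to within 0.5 px, so I'm pushing.

Emit:
{"api": "send_rows", "payload": {
  "targets": "0 0 50 0 255;0 0 85 0 255;0 0 97 0 255;0 0 101 0 255;0 0 105 0 255;0 0 108 0 255;0 0 111 0 255;0 0 113 0 255;0 0 114 0 255;0 0 115 0 255;0 0 115 0 255"
}}

```text
time: 18.5
ee_pos: [0.534, 0.0029, 0.052]
tcp_rot: [179.9, 0.1, 145.7]
wrist_force: [-5.1, -0.2, 13.1]
opening: -0.0001
grasp_force: 6.1
```

Emit:
{"api": "send_rows", "payload": {
  "targets": "0 0 1 0 255;0 0 2 0 255;0 0 2 0 255;0 0 -20 0 255;0 0 -70 0 255;0 0 -115 0 255;0 0 -115 0 255;0 0 -115 0 255"
}}

```text
time: 19.5
ee_pos: [0.5336, 0.0029, 0.1648]
tcp_rot: [-180.0, -0.0, 145.7]
wrist_force: [0.1, 0.9, -0.2]
opening: -0.0002
grasp_force: 0.0
```

```bash
python3 - <<'E'
from h import *
import cv2
o=bot.get_obs(); w=camera("wrist"); s=camera("scene"); t=camera("top"); print(o['ee_pos'],o['wrist_force'])
c=np.hstack([cv2.resize(w[90:290,190:470],(448,320)),cv2.resize(s[200:264,295:365],(350,320),interpolation=cv2.INTER_CUBIC)])
d=np.hstack([cv2.resize(t[60:310,140:490],(392,280)),cv2.resize(cv2.imread("pics/w8.png")[90:290,190:470],(406,280))]);cv2.imwrite("pics/w9.png",np.vstack([c,d]))
E
```

```text
[0.53357157 0.00285144 0.16481178] [ 0.08234808  0.89431754 -0.15507501]
```

View pics/w9.png

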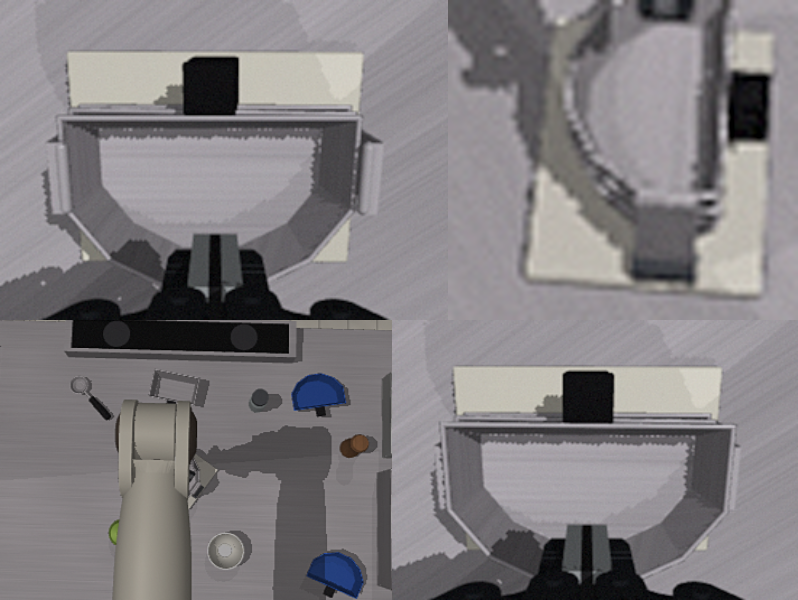

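The second dish is home: its rim went from 204 to 190 px wide, about 15 mm lower, it looks level, and both clips have closed back in. The gripper is clear, so I'm handing in.

```bash
python3 -c "
from workcell import ticket
print(ticket.job_done())"
```

```text
the job is handed in; nothing more can be done
None
```

Both loose dishes are nested fully home in the rack's dish, level and released, with nothing else disturbed; I handed the job in at about 20 s of the 67 s allowed, and no verdict came back.

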